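Clamp the casting tray in the gel caster and set the knob to its mark

ROBOT

A 7-joint arm with a two-finger parallel gripper is mounted at the origin on a cart in front of the work surface, level with it; the furniture and walls round the work are solid. World frame = base frame: x ahead of the robot, y to its left, z up, the work surface at z = 0. Lengths are in m, angles in degrees, forces in N, time in s.
With the tool pointing down it reaches from about 0.425 to 0.875 m from the base axis. Payload 4.7 kg.
Tool frame: the origin (TCP) lies at the very end of the fingers, on their centre line; the grasp point (between the pads) lies 19 mm behind it; z points along the fingers, y is the line along which they close (so a half turn about z gives the same grasp; the last joint's range is limited). The gripper opens to 87 mm and grips with 3 to 60 N. Pads are 19 mm wide; open, the fingers measure 117 mm over their backs; the gripper's body (75 mm by 190 mm) begins 51 mm behind the grasp point.
Start: joints at [-74.192, 18.392, -4.016, 83.108, 1.295, 78.541, -3.26], TCP at [0.168, 0.628, 0.201] pointing down, gripper open.
Joint ranges: [-163.93, 163.93], [-17.29, 119.83], [-79.2, 71.16], [3.27, 140.29], [-89.18, 269.18], [5.43, 117.66], [-154.24, 154.24]. Speed limits (degrees/s): [147.25, 147.25, 180, 180, 180, 180, 180].

INTERFACE

Orientations are given as [roll, pitch, yaw] about the fixed x, y, z axes, in that order (R = Rz(yaw) Ry(pitch) Rx(roll)).
In Python, from cell import get_obs, cams, ticket, finder gives the robot as it stands.
- The arm moves only by the shell command python3 -m creep 'ROWS' [FORCE]. ROWS is text: rows parted by semicolons, each of 5 numbers parted by spaces: the shift along the world's x, y, z in m, then the turn about the world's z in degrees, then the finger opening in m, from 0 to 0.087. A call has 1 to 8 rows; each row shifts and turns the commanded pose from where the row before left it; what a row does not reach is not made up. A row lasts 1/8 s, in which the tool goes at most 62.5 mm and 10.7 degrees, less where a joint would pass 70% of its speed; a pose out of reach is approached as far as the arm can. A call with a gripper value outside its range is refused whole. The fingers move at their own pace and stop on an object; FORCE is the grip in N (left out, the last holds). Time passes only in rows, so rows that do not move let the fingers close. It gives the time, the measured TCP pose, the force, the opening and the grip force at its end, in the units of the state.
- get_obs(): the state, without advancing time (a new reading comes with each control period).
- cams.read_camera(name): name is "side" or "top"; returns the picture (400x640x3 uint8, red, green, blue); there is no depth.
- cams.calibration(name): a dict with "fx", "fy", "cx", "cy" (pixels), "k1" (the pictures are not rectified: a ray, as slopes to the right and down, at radius r is drawn at 1 + k1 r^2 times it, then the intrinsics apply), "extrinsics" (4x4, takes a point from world to camera coordinates). Camera axes: x right, y down, z forward; pixel columns grow to the right and rows downward; lengths in m; the calibration is good to about 2 mm. A picture is of the moment at which its call begins. calibration takes no time and is no camera call.
- ticket.sign_off(): hands the job in; it is judged then, once.
Trained networks look in the newest picture that a camera, given by its name, has taken for a name from the list of things; names that differ only in an ending like _2 or _b are one class to them, and where a whole thing is asked for, a point or a joint stands for the part that bears it (a point fixed in the world has none). Each returns a list of dicts, best first, with "p" (0 to 1); they miss things now and then, are a little off and sometimes report something else, mostly with a low value. They report only what shows in the picture. A call takes as long as a camera call. They do not tell look-alikes from the thing itself.
- finder.masks_of(name, camera): "mask" (400x640 bool, what is visible of it) and "xy" ([column, row] in pixels, amid what is visible of it).
- finder.tip_of(name, camera): "xy" ([column, row] in pixels: a listed point, or the origin of a listed thing).
The state is a dict: "time_s": time; "qpos": joint angles; "joint_velocities": joint speeds; "effort": joint torques, N m; "tool_pos": TCP position; "tool_rot": TCP orientation; "force": force on the tool from outside, world axes, zero at the start; "wrist_torque": the same for the moment, N m; "grip_width": finger opening in m; "grasp_force": force on a finger pad.
Only numpy, scipy, OpenCV 4.12 (cv2) and the standard library are available. Lean on these libraries where they do the work, as an engineer would, in place of code of your own. Each camera call takes 0.05 s, during which the arm holds its last target. There are 200 camera calls.

TASK

Get the gel caster ready for pouring: turn its knob anticlockwise to draw the gate back, lay the clear casting tray flat in the bed with its two open ends facing the end wall and the gate, then turn the knob clockwise until its pointer stands at the long index line so that the gate seals the tray. Do not overtighten it against the tray, and leave the other things on the worktop where they are.

Things in the scene. Friction and masses are not known exactly. Their poses are not given: they have to be found in the camera images.
- caster: Grey gel caster, 222 x 150 mm, fixed. Origin: centre of its underside; x along its length, z up. Flat bed 18 mm up. At x = -86 mm the rubber face of the fixed end wall (36 mm high, 124 wide); at +x the head block (72 x 104 mm, top 60 mm up) with dial and knob (axis at x = 68 mm); the gate slides between. Low side guides, 5 mm high, inner faces at y = -51 and +51 mm, x -73 to -23 mm.
- bed_center (a point): Point on the bed surface at the middle of the place where the tray belongs (caster local x = -46 mm, y = 0, z = 18 mm), axes parallel to the caster's. The clamped tray's underside centre lies here.
- gate_face (a point): Middle of the lower edge of the gate's soft rubber face, at bed level, looking to the caster's -x. It moves with the gate, 14 mm towards -x for each radian of the knob. The gate is 118 mm wide and 37 mm high above the bed; the face can yield 6 mm under pressure (1.5 N per mm).
- caster_knob (a joint): Knob angle in rad, growing clockwise from above: 0 = gate fully open (98 mm between gate face and end wall), 1.45 = pointer on the long index line (77.5 mm if empty; the face yields 2.5 mm against the 80 mm tray), 2.15 = stop. It starts past the line, the gate too far in for the tray. It stays where it is left (friction 0.12 N m).
- knob_grip (a point): On the vertical knob axis, 90 mm above the worktop. The black knob has a 60 mm round skirt (top 68.5 mm above the worktop) and on it an upright grip bar 15 mm thick, 51 mm long, top 97 mm above the worktop. Local x runs along the bar to its pointed end (white line), z up; pinch the bar across its flat sides (local y).
- knob_pointer (a point): Rim of the knob skirt at the pointed end of the bar, 30 mm from the knob axis; a white line shows it.
- index_mark (a point): Inner end of the long, thick black index line on the dial plate, 33 mm from the knob axis on the side of the caster's local -y. The other graduation lines are short and thin.
- tray: Clear casting tray, 80 (x) x 90 (y) x 26 mm high, about 90 g, loose. Origin: centre of its underside; z up. Floor 4 mm thick; two upright side walls, 4 mm thick and 26 mm high, run along x at y = -43 and +43 mm (grip one at its middle from above); the ends at x = -40 and +40 mm are open.
- agar_bottle: White bottle with blue cap, 58 mm in diameter, 110 mm high; origin under its centre. Bystander.
- beaker: Small clear beaker, 55 mm in diameter, 70 mm high; origin under its centre. Bystander.
- timer: Small white timer with three buttons, 60 x 64 x 20 mm; origin under its centre. Bystander.
Not all that is in view belongs to the job. What is shaped like the tray but pink is not meant.

How it is judged (in metres and radians):
On the way, in this order (a step that is already met when the one before it is completed fails the run):
1. the knob has been turned back so far that the gate leaves room for the tray (knob below 1.2 rad) (value of joint caster_knob below 1.2 rad), for 0.1 s.
2. the tray lies flat on the bed between the end wall and the gate (z of tray in the frame of bed_center between -0.003 and 0.003 m and angle between tray's own z axis and vertical below 0.05 rad and horizontal distance between tray and bed_center below 0.03 m), for 0.2 s.
At the end, for the whole second after the job is handed in: Knob pointer within 0.1 rad of the long index line (1.35 to 1.55). Tray at rest, flat on the bed (tilt below 0.03 rad), square within 0.05 rad, its underside centre within 3 mm of the bed centre along the caster and in height, 10 mm across (value of joint caster_knob between 1.35 and 1.55 rad and x of tray in the frame of bed_center between -0.003 and 0.003 m and y of tray in the frame of bed_center between -0.01 and 0.01 m and z of tray in the frame of bed_center between -0.003 and 0.003 m and angle between the x axis of tray and the x axis of caster, either way round below 0.05 rad and angle between tray's own z axis and vertical below 0.03 rad and linear speed of tray below 0.01 m/s); the robot touches nothing.
It fails at once if the gate presses the tray with more than 25 N (overtightened) (contact force between caster_gate and tray above 25 N).
It fails at once if the bottle is moved more than 30 mm (distance of agar_bottle from where it was at the start of the episode above 0.03 m).
It fails at once if the beaker is moved more than 30 mm (distance of beaker from where it was at the start of the episode above 0.03 m).
It fails at once if the timer is moved more than 30 mm (distance of timer from where it was at the start of the episode above 0.03 m).
It also fails if it takes over 54 s, if anything falls off the work surface, if the arm or the gripper's body presses on something with over 40 N, if the wrist force passes 120 N, or if a joint passes its speed limit or range.

## Working session

There is one attempt and no reset: what is moved stays moved. The work goes in short steps, Python scripts to look and compute and a shell command to move; the robot and the scene stay as the last step left them, time stands still between calls to the robot, and variables do not carry over. Pictures are saved under pics/ and viewed, at most 13 in all, crops included, and the job is handed in when it is done.

```bash
mkdir -p pics; cat > h.py <<'E'
import numpy as np, cv2
from cell import get_obs, cams, ticket, finder
def ray(cam,xy):
    c=cams.calibration(cam); u=np.array([(xy[0]-c["cx"])/c["fx"],(xy[1]-c["cy"])/c["fy"]]); p=u.copy()
    for _ in range(30): p=u/(1+c["k1"]*(p@p))
    E=np.array(c["extrinsics"]); R,t=E[:3,:3],E[:3,3]
    return -R.T@t, R.T@np.array([p[0],p[1],1.])
def onz(cam,xy,z):
    o,d=ray(cam,xy); return o+d*(z-o[2])/d[2]
def proj(cam,P):
    c=cams.calibration(cam); E=np.array(c["extrinsics"]); q=E[:3,:3]@np.array(P)+E[:3,3]; s=q[:2]/q[2]; s=s*(1+c["k1"]*(s@s))
    return np.array([s[0]*c["fx"]+c["cx"],s[1]*c["fy"]+c["cy"]])
def tri(a,b):
    (o1,d1),(o2,d2)=ray("top",a),ray("side",b)
    A=np.c_[d1,-d2]; s=np.linalg.lstsq(A,o2-o1,rcond=None)[0]
    p,q=o1+d1*s[0],o2+d2*s[1]; return (p+q)/2,np.linalg.norm(p-q)
def save(cam,name):
    im=cams.read_camera(cam); cv2.imwrite("pics/"+name,im[:,:,::-1]); return im
E
python3 - <<'E'
from h import *
np.set_printoptions(precision=4,suppress=True)
a=save("top","t0.png");b=save("side","s0.png")
for n in ["caster","bed_center","gate_face","knob_grip","knob_pointer","index_mark","tray"]:
    for c in ["top","side"]:
        print(n,c,[(np.round(r["xy"],1).tolist(),round(r["p"],2)) for r in finder.tip_of(n,c)][:4])
for n in ["agar_bottle","beaker","timer"]:
    print(n,[(np.round(r["xy"],1).tolist(),round(r["p"],2),onz("top",r["xy"],0)) for r in finder.tip_of(n,"top")][:2])
print(get_obs())
E
```

```text
caster top [([385.7, 200.7], 0.85)]
caster side [([336.7, 191.1], 0.68)]
bed_center top [([404.9, 205.1], 0.71), ([368.3, 201.5], 0.69)]
bed_center side [([329.5, 193.9], 0.62)]
gate_face top [([376.7, 200.0], 0.55)]
gate_face side [([336.1, 189.3], 0.53)]
knob_grip top [([405.6, 190.8], 0.69)]
knob_grip side [([336.3, 164.7], 0.43)]
knob_pointer top [([402.2, 201.9], 0.56)]
knob_pointer side [([343.6, 168.5], 0.47)]
index_mark top [([409.4, 203.6], 0.9)]
index_mark side [([348.8, 169.2], 0.65)]
tray top [([186.6, 242.2], 0.74), ([285.6, 212.0], 0.64)]
tray side [([308.6, 318.5], 0.95), ([311.9, 247.2], 0.9)]
agar_bottle [([287.7, 165.1], 0.51, array([0.7013, 0.2508, 0.    ]))]
beaker [([441.7, 253.1], 0.84, array([ 0.3936, -0.2762,  0.    ]))]
timer [([247.9, 248.8], 0.83, array([0.4068, 0.3813, 0.    ]))]
{'time_s': 0.95, 'qpos': array([-74.191 ,  18.3922,  -4.0144,  83.1052,   1.296 ,  78.5399,
        -3.261 ]), 'joint_velocities': array([ 0.0313, -0.0399, -0.0715,  0.0003, -0.0861, -0.0563, -0.0101]), 'effort': array([ -0.0003, -49.1095,  -0.4034, -31.2777,  -0.0638,   0.0332,
         0.    ]), 'tool_pos': array([0.1683, 0.6279, 0.201 ]), 'tool_rot': array([179.9922,   0.0041, 164.9973]), 'force': array([ 0.6458, -0.1266,  0.1925]), 'wrist_torque': array([ 0.0003, -0.0534, -0.0118]), 'grasp_force': 0.0, 'grip_width': 0.08731539970102173}
```

```bash
ls -la .
```

```text
total 16
drwxr-xr-x  3 agent agent 4096 Nov 30 06:17 .
drwxr-xr-x 23 root  root  4096 Nov 30 06:16 ..
-rw-r--r--  1 agent agent  901 Nov 30 06:17 h.py
drwxr-xr-x  2 agent agent 4096 Nov 30 06:17 pics
```

View pics/t0.png

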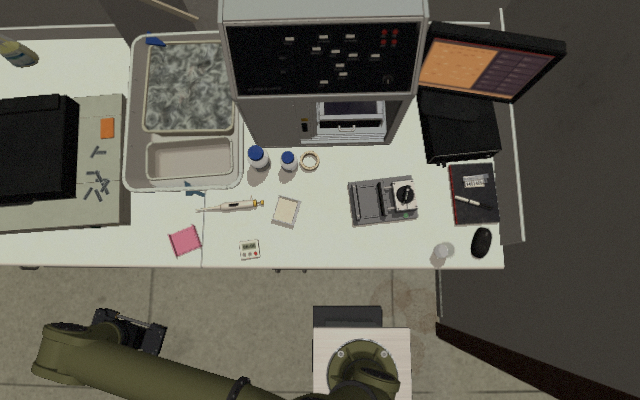

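View pics/s0.png

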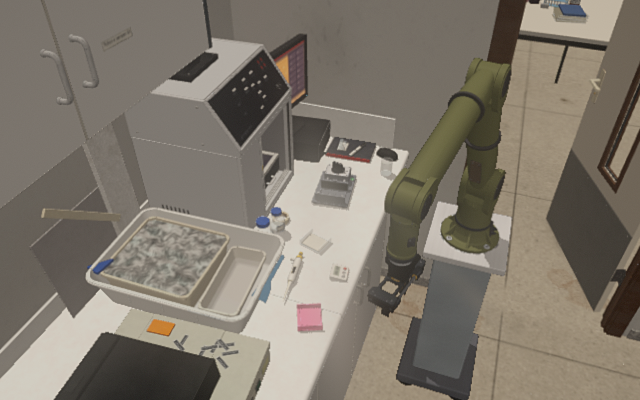

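The top view shows two tray-shaped things: pink at (186,241) and clear/whitish at (286,211). The whitish one fits "clear" and the pink one is excluded. The caster is at about (383,201), with its knob at (404,193). I'll confirm this in one enlarged crop.

```bash
python3 - <<'E'
from h import *
np.set_printoptions(precision=4,suppress=True)
t=cams.read_camera("top");s=cams.read_camera("side")
A=cv2.resize(t[170:232,265:425],None,fx=5,fy=5,interpolation=cv2.INTER_CUBIC)
B=cv2.resize(s[155:260,290:366],None,fx=2.75,fy=2.75,interpolation=cv2.INTER_CUBIC)
C=cv2.resize(s[155:211,305:361],None,fx=5,fy=5,interpolation=cv2.INTER_CUBIC)
im=np.zeros((600,800,3),np.uint8); im[:310]=A; im[311:311+289,:B.shape[1]]=B[:289]; im[311:591,400:680]=C
cv2.imwrite("pics/c1.png",im[:,:,::-1])
for n,z in [("tray",0.013),("caster",.018)]:
  for r in finder.masks_of(n,"top"):
    m=r["mask"].astype(np.uint8); cs=max(cv2.findContours(m,0,2)[0],key=cv2.contourArea)
    q=cv2.minAreaRect(cs); bp=cv2.boxPoints(q)
    P=np.array([onz("top",x,z)[:2] for x in bp]); e=np.diff(np.r_[P,P[:1]],axis=0)
    print(n,r["p"],r["xy"],m.sum(),"centre",P.mean(0),"sides",np.linalg.norm(e,axis=1)[:2],"dir",np.degrees(np.arctan2(e[:2,1],e[:2,0])));
    for w in (0.0,0.026): print(onz("top",r["xy"],w))
    
print("tray tri",tri([285.6,212],[311.9,247.2])," z0",onz("top",[285.6,212],0),onz("side",[311.9,247.2],0))
print("knob",tri([405.6,190.8],[336.3,164.7]),onz("top",[405.6,190.8],.09),onz("side",[336.3,164.7],.09))
print("ptr",onz("top",[402.2,201.9],.0685),onz("side",[343.6,168.5],.0685))
print("idx",onz("top",[409.4,203.6],.06),onz("side",[348.8,169.2],.06))
print("caster",onz("top",[385.7,200.7],0),onz("side",[336.7,191.1],0),"bed",onz("top",[368.3,201.5],.018),onz("side",[329.5,193.9],.018))
E
```

```text
tray 0.96 [184.1, 243.3] 643 centre [0.4307 0.5971] sides [0.098  0.0804] dir [ -67.1923 -154.7982]
[0.4244 0.6019 0.    ]
[0.4223 0.5931 0.026 ]
tray 0.56 [286.0, 213.0] 587 centre [0.5403 0.2531] sides [0.0913 0.079 ] dir [ -14.1037 -105.6563]
[0.5303 0.2537 0.    ]
[0.5262 0.2514 0.026 ]
caster 0.77 [383.3, 200.7] 2824 centre [ 0.5719 -0.0791] sides [0.2289 0.1556] dir [ -82.957 -175.707]
[ 0.574  -0.0826  0.    ]
[ 0.569  -0.0787  0.026 ]
tray tri (array([ 0.5422,  0.2583, -0.025 ]), np.float64(0.008794176988350515))  z0 [0.5338 0.2551 0.    ] [0.5375 0.2826 0.    ]
knob (array([ 0.5885, -0.1446,  0.082 ]), np.float64(0.006110681894442067)) [ 0.5898 -0.1425  0.09  ] [ 0.5818 -0.1335  0.09  ]
ptr [ 0.5571 -0.1344  0.0685] [ 0.5531 -0.1467  0.0685]
idx [ 0.553  -0.1598  0.06  ] [ 0.534  -0.1609  0.06  ]
caster [ 0.574 -0.091  0.   ] [ 0.5577 -0.0724  0.    ] bed [ 0.5677 -0.0286  0.018 ] [ 0.5729 -0.0221  0.018 ]
```

View pics/c1.png

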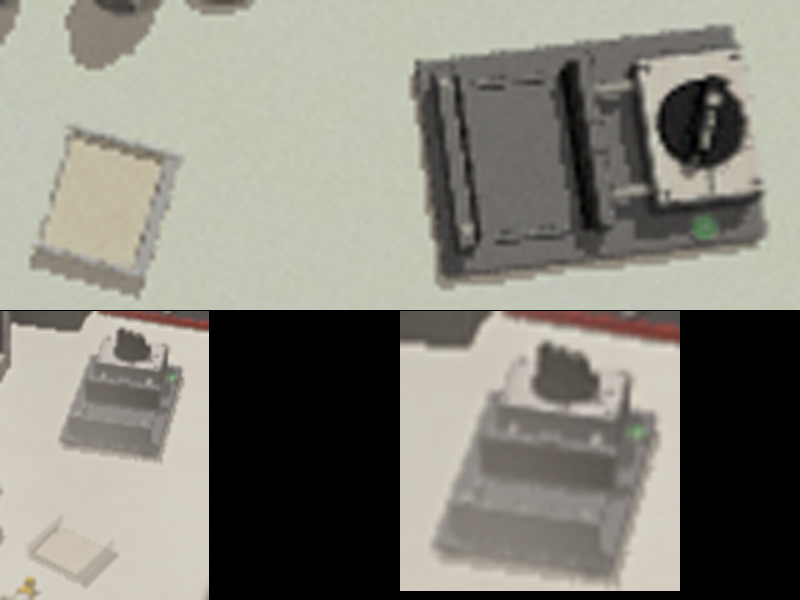

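The crop confirms it: the clear tray is at (286,211), its walls on the world +x and −x sides and its open ends roughly along world y. The knob pointer is at lower left of the dial, clockwise past the long line. I'll start moving towards the knob and refine its position.

```bash
python3 -m creep '0.028 -0.052 0 0 0.05;0.028 -0.052 0 0 0.05;0.028 -0.052 0 0 0.05;0.028 -0.052 0 0 0.05;0.028 -0.052 0 0 0.05;0.028 -0.052 0 0 0.05;0.028 -0.052 0 0 0.05;0.028 -0.052 0 0 0.05'; python3 - <<'E'
from h import *
np.set_printoptions(precision=4,suppress=True)
print(get_obs()["qpos"],get_obs()["tool_rot"])
im=cv2.imread("pics/t0.png"); g=cv2.cvtColor(im,6)
w=g[178:212,388:420]; m=((w<60)*255).astype(np.uint8)
cs=max(cv2.findContours(m,0,2)[0],key=cv2.contourArea)
(c,r)=cv2.minEnclosingCircle(cs); e=cv2.fitEllipse(cs); print("circle",c,r,"ell",e, onz("top",np.add(e[0],[388,178]),.0665))
for n in ["knob_grip","caster"]:
  for c in ["top","side"]:
    getattr(cams,"read_camera")(c)
    for k in ["masks_of","tip_of"]:
      R=getattr(finder,k)(n,c)[:2]; print(n,c,k,[(np.round(x["xy"],1),round(x["p"],2)) for x in R])
# predicted projections for candidate poses
for C,a in [((.5719,-.0791),-84.),((.575,-.079),-84)]:
  a=np.radians(a);ex=np.array([np.cos(a),np.sin(a)]);ey=np.array([-ex[1],ex[0]])
  P=lambda x,y,z: np.r_[np.array(C)+x*ex+y*ey,z]
  for c in ["top","side"]:
    print(c,"base",[proj(c,P(x,y,0.0)).round(1).tolist() for x,y in [(-.111,.075),(.111,.075),(.111,-.075),(-.111,-.075)]],"block",[proj(c,P(x,y,0.06)).round(1).tolist() for x,y in [(.032,.052),(.104,.052),(.104,-.052),(.032,-.052)]],"knob",proj(c,P(.068,0,.0685)).round(1))
E
```

```text
time_s: 2.15
tool_pos: [0.3931, 0.2102, 0.2014]
tool_rot: [179.9, 0.0, 165.0]
force: [0.9, 0.3, 0.7]
grip_width: 0.0502
grasp_force: 0.0
[-49.2461  -7.6019  16.2939 110.9625   2.1661  76.2633  41.4071] [179.9225   0.0388 165.0065]
circle (17.342105865478516, 15.973684310913086) 9.12564754486084 ell ((16.781753540039062, 16.094482421875), (15.962654113769531, 17.243640899658203), 12.350430488586426) [ 0.5837 -0.1443  0.0665]
knob_grip top masks_of [(array([407.5, 193. ]), 0.53)]
knob_grip top tip_of [(array([404.1, 188.7]), 0.7)]
knob_grip side masks_of []
knob_grip side tip_of [(array([336.9, 164.2]), 0.71)]
caster top masks_of [(array([383.4, 199.9]), 0.93)]
caster top tip_of [(array([384. , 199.9]), 0.88)]
caster side masks_of [(array([333.7, 187.8]), 0.61), (array([384.5, 166.5]), 0.57)]
caster side tip_of [(array([334.1, 186.3]), 0.8), (array([334.8, 189.8]), 0.42)]
top base [[347.9, 183.5], [410.9, 177.1], [417.1, 219.3], [353.0, 226.0]] block [[392.3, 181.8], [413.6, 179.6], [418.2, 210.1], [396.6, 212.4]] knob [405.7 195.4]
side base [[310.4, 202.8], [323.0, 172.2], [356.2, 177.0], [346.1, 208.4]] block [[324.0, 172.0], [327.8, 162.6], [351.3, 165.9], [348.0, 175.5]] knob [337.8 167.3]
top base [[347.9, 182.6], [410.8, 176.3], [417.1, 218.5], [352.9, 225.1]] block [[392.3, 180.9], [413.5, 178.7], [418.1, 209.2], [396.5, 211.4]] knob [405.6 194.5]
side base [[309.7, 202.7], [322.3, 172.0], [355.5, 176.9], [345.4, 208.3]] block [[323.3, 171.9], [327.1, 162.5], [350.6, 165.8], [347.3, 175.3]] knob [337.1 167.2]
```

```bash
python3 -m creep '0.022 -0.042 0 -10.3 0.05;0.022 -0.042 0 -10.3 0.05;0.022 -0.042 0 -10.3 0.05;0.022 -0.042 0 -10.3 0.05;0.022 -0.042 0 -10.3 0.05;0.022 -0.042 0 -10.3 0.05;0.022 -0.042 0 -10.3 0.05;0.022 -0.042 0 -10.3 0.05'; python3 -m creep '0.014 -0.020 0 -10.3 0.05;0 0 0 -10.3 0.05;0 0 0 -10.3 0.05;0 0 0 -10.3 0.05;0 0 0 -10.3 0.05;0 0 -0.02 -10.3 0.05;0 0 -0.02 -10.3 0.05;0 0 -0.02 -10.3 0.05'; python3 - <<'E'
from h import *
print(get_obs()["qpos"],get_obs()["tool_pos"],get_obs()["tool_rot"])
E
```

```text
time_s: 3.75
tool_pos: [0.5691, -0.1249, 0.201]
tool_rot: [180.0, -0.0, 82.3]
force: [-0.3, 0.5, 0.3]
grip_width: 0.0497
grasp_force: 0.0
time_s: 4.75
tool_pos: [0.5825, -0.1434, 0.1402]
tool_rot: [180.0, 0.0, -0.1]
force: [0.0, 0.0, 0.2]
grip_width: 0.0499
grasp_force: 0.0
[-30.95679051  19.61397043  51.76907515  96.72103267 -16.13475797
  71.55209764 -65.70174733] [ 0.58247163 -0.14343378  0.14024366] [ 1.79998355e+02  7.70537576e-03 -7.07812640e-02]
```

```bash
python3 -m creep '0 -0.001 0 -10 0.05;0 -0.001 0 -10 0.05;0 0 -0.02 0 0.05;0 0 -0.02 0 0.05;0 0 -0.015 0 0.05;0 0 -0.012 0 0.05;0 0 0 0 0.05'; python3 - <<'E'
from h import *
t=cams.read_camera("top");s=cams.read_camera("side")
A=cv2.resize(t[150:240,330:430],None,fx=4,fy=4,interpolation=cv2.INTER_CUBIC)
B=cv2.resize(s[130:220,290:390],None,fx=4,fy=4,interpolation=cv2.INTER_CUBIC)
cv2.imwrite("pics/g1.png",np.hstack([A,B])[:,:,::-1])
E
```

```text
time_s: 5.62
tool_pos: [0.5815, -0.1461, 0.0728]
tool_rot: [180.0, 0.1, -19.8]
force: [0.3, 0.1, -0.3]
grip_width: 0.0499
grasp_force: 0.0
```

View pics/g1.png

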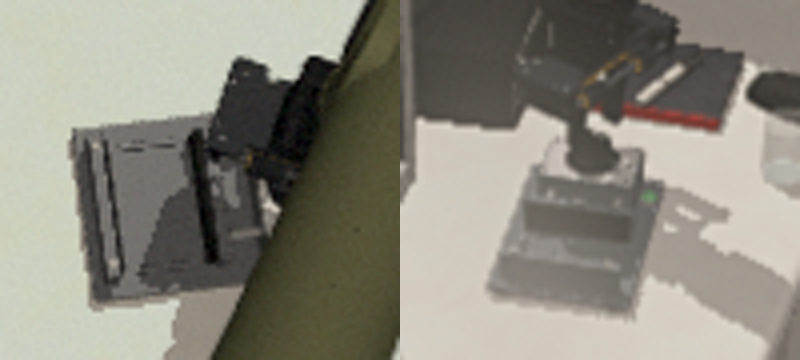

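The side crop shows the fingers straddling the bar over the skirt at about (587,150), with no contact. I'll close on it.

```bash
python3 -m creep '0 0 0 0 0.03;0 0 0 0 0.0;0 0 0 0 0.0;0 0 0 0 0.0' 20;python3 -m creep '0 0 0 0 0.0;0 0 0 0 0.0'; python3 -c "
from h import *
o=get_obs();print(o['qpos'],o['wrist_torque'])"
```

```text
time_s: 6.22
tool_pos: [0.5825, -0.1458, 0.0741]
tool_rot: [-180.0, -0.0, -19.8]
force: [1.6, 4.0, 0.1]
grip_width: 0.0179
grasp_force: 2.9
time_s: 6.48
tool_pos: [0.5829, -0.1447, 0.0741]
tool_rot: [-179.9, -0.0, -19.7]
force: [1.7, 3.6, 1.2]
grip_width: 0.0139
grasp_force: 19.6
[-31.1615145   24.90387426  53.16854525 100.60799237 -21.84416845
  65.48462534 -80.9915564 ] [ 0.94000776 -0.12640796  0.08303878]
```

```bash
python3 -m creep '0 0 0 8 0;0 0 0 10 0;0 0 0 10 0;0 0 0 10 0' 30;  python3 -m creep '0 0 0 10 0;0 0 0 10 0;0 0 0 10 0;0 0 0 10 0;0 0 0 10 0;0 0 0 5 0;0 0 0 0 0'; python3 -c "
from h import *
o=get_obs();print(o['qpos'],o['wrist_torque'])"
```

```text
time_s: 6.98
tool_pos: [0.5829, -0.1448, 0.0741]
tool_rot: [-179.9, -0.1, 18.5]
force: [1.2, 3.4, 0.7]
grip_width: 0.013
grasp_force: 29.6
time_s: 7.85
tool_pos: [0.5829, -0.145, 0.0741]
tool_rot: [180.0, -0.1, 73.2]
force: [2.0, 4.4, 1.7]
grip_width: 0.013
grasp_force: 29.5
[-17.56284292  19.99060818  35.04117318 100.21136888 -12.75197405
  63.72675754   4.70427147] [ 1.03862661 -0.40946503 -0.08129907]
```

```bash
python3 -m creep '0 0 0 7 0;0 0 0 0 0';  python3 -m creep '0 0 0 0 0.03;0 0 0.005 0 0.05;0 0 0.04 0 0.05;0 0 0.04 0 0.05;0 0 0.05 0 0.06;0 0.06 0.02 0 0.06;0 0.06 0 0 0.06;0 0.06 0 0 0.06'; python3 - <<'E'
from h import *
np.set_printoptions(precision=4,suppress=True)
print(get_obs()["qpos"])
t=cams.read_camera("top"); cv2.imwrite("pics/t2.png",t[:,:,::-1])
A=cv2.resize(t[170:230,340:430],None,fx=8,fy=8,interpolation=cv2.INTER_CUBIC)
cv2.imwrite("pics/g2.png",A[:,:,::-1])
for n in ["gate_face","bed_center"]: print(n,[(x["xy"],x["p"],onz("top",x["xy"],.018)) for x in finder.tip_of(n,"top")][:2])
E
```

```text
time_s: 8.1
tool_pos: [0.583, -0.145, 0.0741]
tool_rot: [179.9, -0.1, 80.2]
force: [2.3, 4.8, 0.7]
grip_width: 0.0127
grasp_force: 29.5
time_s: 9.1
tool_pos: [0.5822, 0.0331, 0.2295]
tool_rot: [179.9, 0.1, 80.0]
force: [0.5, 0.0, -1.1]
grip_width: 0.0595
grasp_force: 0.0
[-31.7329   9.8976  29.4684  91.6703  -4.8559  79.6681 -11.7345]
gate_face []
bed_center []
```

View pics/g2.png

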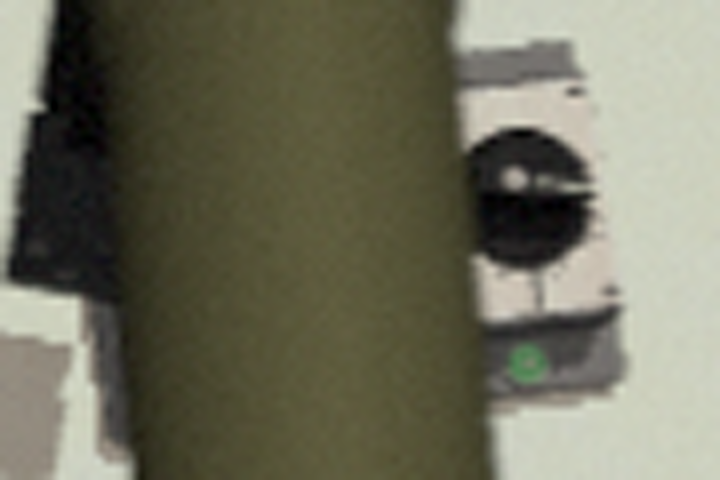

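The pointer now points right at (590,187) in the crop, and the long line is at (540,285), so the knob is at about 0.2 rad and the gate is open. Next I'll fit the tray pose by silhouette.

```bash
cat > fit.py <<'E'
from h import *
from scipy.optimize import minimize
def masks(name,z,near):
    out={}
    for c in ["top","side"]:
        cams.read_camera(c)
        for r in finder.masks_of(name,c):
            if np.linalg.norm(onz(c,r["xy"],z)[:2]-near)<.08: out[c]=r["mask"]; break
    return out
def sil(c,pts,S=4):
    p=np.array([proj(c,q) for q in pts]); h=cv2.convexHull(np.round((p+.5)*S*16).astype(np.int32))
    im=np.zeros((400*S,640*S),np.uint8); cv2.fillConvexPoly(im,h,1,shift=4)
    return cv2.resize(im.astype(np.float32),(640,400),interpolation=cv2.INTER_AREA)
def fit(M,x0,z0,only=None):
    def f(v):
        a=np.radians(v[2]); ex=np.array([np.cos(a),np.sin(a)]); ey=np.array([-ex[1],ex[0]])
        P=[np.r_[v[:2]/1000+x*ex+y*ey,z] for x in(-.04,.04) for y in(-.045,.045) for z in(z0,z0+.026)]
        e=0
        for c,m in M.items():
            if only and c!=only: continue
            s=sil(c,P); e+=np.abs(s-m).sum()/m.sum()
        return e
    sx=np.array([x0]+[np.add(x0,d) for d in((12,0,0),(0,12,0),(0,0,8))])
    r=minimize(f,x0,method="Nelder-Mead",options=dict(initial_simplex=sx,maxfev=90)); return r.x,r.fun
E
python3 - <<'E'
from fit import *
M=masks("tray",.013,[.535,.254]); print({k:v.sum() for k,v in M.items()})
for o in (None,"top","side"):
    if o is None or o in M: print(o,fit(M,[535,254,-105],0,o))
print(get_obs()["time_s"])
E
```

```text
{'top': np.int64(645), 'side': np.int64(450)}
None (array([ 538.22468577,  254.284092  , -104.5211295 ]), np.float64(0.33727067183462534))
top (array([ 539.68746639,  252.28061967, -106.06649004]), np.float64(0.057848837209302326))
side (array([ 537.19220099,  258.70303509, -104.77664667]), np.float64(0.19291666666666665))
9.45
```

```bash
python3 -m creep '-0.021 0.058 0 -5.5 0.05;-0.021 0.058 0 0 0.05;-0.021 0.058 -0.02 0 0.05;-0.0216 0.058 -0.04 0 0.05;0 0 -0.06 0 0.05;0 0 -0.05 0 0.05;0 0 -0.02 0 0.05;0 0 0 0 0.05'; python3 - <<'E'
from h import *
t=cams.read_camera("top");s=cams.read_camera("side")
A=cv2.resize(t[170:270,240:340],None,fx=4,fy=4,interpolation=cv2.INTER_CUBIC)
B=cv2.resize(s[180:280,260:360],None,fx=4,fy=4,interpolation=cv2.INTER_CUBIC)
cv2.imwrite("pics/g3.png",np.hstack([A,B])[:,:,::-1])
E
```

```text
time_s: 10.45
tool_pos: [0.5012, 0.2515, 0.0439]
tool_rot: [-179.9, 0.2, 74.5]
force: [-1.0, 0.2, 0.6]
grip_width: 0.0501
grasp_force: 0.0
```

View pics/g3.png

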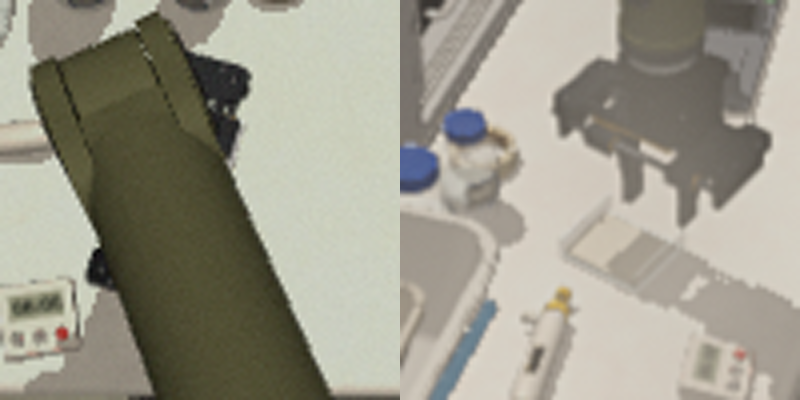

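The side crop shows the two fingers above the tray's near wall, about (660,262), with the tool still about 14 mm short in y. I'll correct that, go down and grip.

```bash
python3 -m creep '-0.0036 0.0135 0 0 0.05;0 0 -0.018 0 0.05;0 0 -0.017 0 0.05;0 0 0 0 0.05'; python3 -m creep '0 0 0 0 0.02;0 0 0 0 0;0 0 0 0 0;0 0 0 0 0;0 0 0 0 0' 30
```

```text
time_s: 11.05
tool_pos: [0.4963, 0.2665, 0.0081]
tool_rot: [-179.8, 0.2, 74.7]
force: [-0.5, -0.6, 0.1]
grip_width: 0.0503
grasp_force: 0.0
time_s: 11.68
tool_pos: [0.4982, 0.2678, 0.0107]
tool_rot: [180.0, -0.0, 74.7]
force: [0.4, 0.1, 0.3]
grip_width: 0.0081
grasp_force: 0.0
```

```bash
python3 -m creep '0 0 0 0 0;0 0 0 0 0;0 0 0 0 0' 40; python3 -m creep '0 0 0.02 0 0;0 0 0.04 0 0;0 0 0.05 0 0;0 0 0 0 0'; python3 - <<'E'
from fit import *
M=masks("tray",.12,[.54,.25]); print({k:v.sum() for k,v in M.items()},get_obs()["tool_pos"],get_obs()["grip_width"])
s=cams.read_camera("side")
B=cv2.resize(s[170:270,260:360],None,fx=4,fy=4,interpolation=cv2.INTER_CUBIC)
cv2.imwrite("pics/g4.png",B[:,:,::-1])
E
```

```text
time_s: 12.05
tool_pos: [0.4981, 0.2678, 0.0106]
tool_rot: [180.0, 0.0, 74.7]
force: [-1.1, -0.0, -0.7]
grip_width: 0.0008
grasp_force: 0.0
time_s: 12.55
tool_pos: [0.5011, 0.2694, 0.1252]
tool_rot: [179.7, -0.4, 74.7]
force: [-0.2, 0.3, -1.4]
grip_width: 0.0006
grasp_force: 0.0
{'top': np.int64(149)} [0.49713655 0.26726664 0.11915452] 0.00040420724389546097
```

View pics/g4.png

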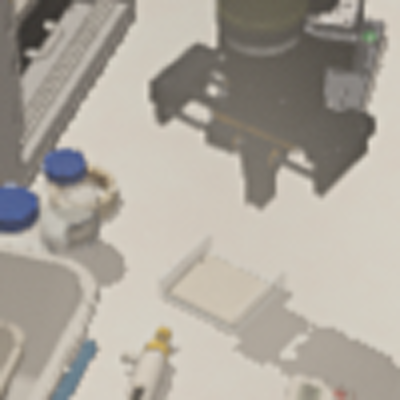

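The fingers closed on nothing. The tray is still at the side crop's (220,290), with its right-hand wall from (240,325) to (285,280). I'll work out the offset by reprojection.

```bash
python3 - <<'E'
from fit import *
np.set_printoptions(precision=4,suppress=True)
s=cams.read_camera("side")
o=get_obs()["tool_pos"]; print("tip",o,proj("side",o),"crop",(proj("side",o)-[260,170])*4)
a=np.radians(-105.5);ex=np.array([np.cos(a),np.sin(a)]);ey=np.array([-ex[1],ex[0]])
for y in(-.045,.045):
  for x in (-.04,.04):
    for z in (0,.026): print(y,x,z,((proj("side",np.r_[np.array([.539,.2535])+x*ex+y*ey,z])-[260,170])*4).round(0))
for cn,u in [("rightwall near-bottom",(240,330)),("rightwall far top",(285,275)),("left near-bottom",(162,292)),("left far top",(210,240))]:
  p=np.array(u)/4+[260,170]; print(cn,onz("side",p,0)[:2],onz("side",p,.026)[:2])
R=finder.masks_of("tray","side"); print([(r["xy"],r["p"],r["mask"].sum()) for r in R])
for r in R:
  if np.linalg.norm(onz("side",r["xy"],.013)[:2]-[.535,.255])<.08: print(fit({"side":r["mask"]},[538,256,-105],0))
E
```

```text
tip [0.4972 0.2672 0.119 ] [323.6988 223.0701] crop [254.7952 212.2804]
-0.045 -0.04 0 [231. 332.]
-0.045 -0.04 0.026 [231. 312.]
-0.045 0.04 0 [280. 283.]
-0.045 0.04 0.026 [281. 263.]
0.045 -0.04 0 [153. 293.]
0.045 -0.04 0.026 [152. 273.]
0.045 0.04 0 [203. 246.]
0.045 0.04 0.026 [203. 226.]
rightwall near-bottom [0.4997 0.2987] [0.4908 0.3235]
rightwall far top [0.4845 0.2145] [0.476 0.241]
left near-bottom [0.5857 0.2759] [0.5752 0.3012]
left far top [0.5686 0.1923] [0.5584 0.2192]
[([309.9, 316.5], 0.87, np.int64(637)), ([312.8, 242.5], 0.79, np.int64(451))]
(array([ 535.123 ,  262.4208, -105.1779]), np.float64(0.18195676274944567))
```

```bash
python3 - <<'E'
from h import *
t=cv2.imread("pics/t2.png"); s=cams.read_camera("side")[:,:,::-1].copy()
a=np.radians(-105.5);ex=np.array([np.cos(a),np.sin(a)]);ey=np.array([-ex[1],ex[0]])
def crop(im,c,cx,cy,draw):
    x0,y0=cx-20,cy-15; A=cv2.resize(im[y0:y0+30,x0:x0+40],None,fx=10,fy=10,interpolation=cv2.INTER_CUBIC)
    if draw:
        for y in(-.045,.045):
            q=[((proj(c,np.r_[np.array([.5385,.254])+x*ex+y*ey,z])+.5-[x0,y0])*10).astype(int) for x,z in((-.04,0),(.04,0),(.04,.026),(-.04,.026))]
            cv2.polylines(A,[np.array(q)],True,(0,0,255) if y<0 else (255,0,0),1)
    return A
im=np.vstack([np.hstack([crop(t,"top",286,212,d) for d in(0,1)]),np.hstack([crop(s,"side",316,243,d) for d in(0,1)])])
cv2.imwrite("pics/z1.png",im)
for c in["top","side"]:
    E=np.array(cams.calibration(c)["extrinsics"]); print(c,-E[:3,:3].T@E[:3,3])
E
```

```text
top [0.31096081 0.12926912 1.39181858]
side [0.04145466 1.58379729 1.344823  ]
```

View pics/z1.png

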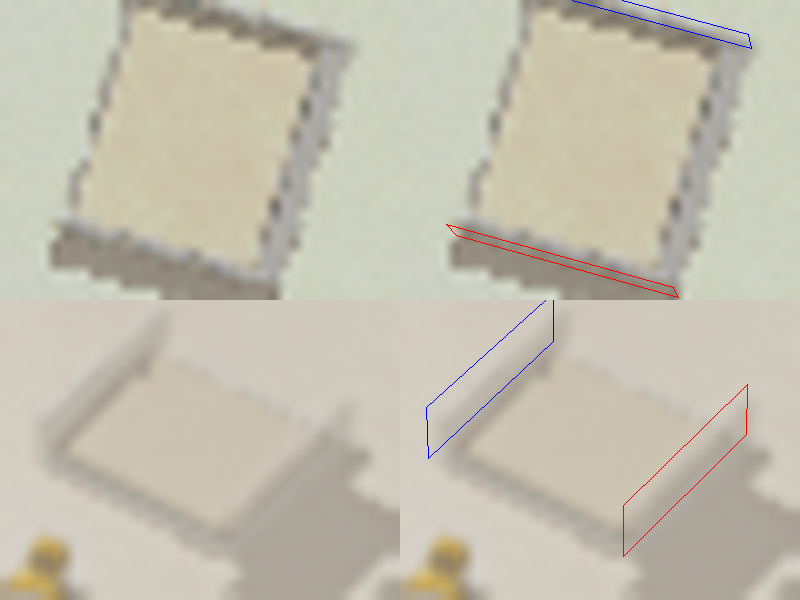

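The near wall is at about (165,250) in the top crop and its top edge runs (225,520)–(345,400) in the side crop, within 1–2 px of my model. I'll check whether my attempt moved the tray.

```bash
python3 - <<'E'
from h import *
np.set_printoptions(precision=3,suppress=True)
a=cv2.cvtColor(cv2.imread("pics/s0.png"),6).astype(np.float32); b=cv2.cvtColor(cams.read_camera("side"),7).astype(np.float32)
for nm,(x,y,w,h) in {"tray":(298,228,22,24),"pipette":(280,245,24,30),"timer":(325,260,30,22)}.items():
    best=cv2.matchTemplate(cv2.resize(b[y-6:y+h+6,x-6:x+w+6],None,fx=4,fy=4,interpolation=2),cv2.resize(a[y:y+h,x:x+w],None,fx=4,fy=4,interpolation=2),5)
    l=np.unravel_index(best.argmax(),best.shape); print(nm,"shift px (x,y)",(l[1]-24)/4,(l[0]-24)/4,best.max())
for P in [(.4981,.2678,.0106),(.4982,.2678,.03)]: print((proj("side",P)-[296,228]+.5)*10)
E
```

```text
tray shift px (x,y) 0.0 0.0 0.9974539
pipette shift px (x,y) 0.0 0.0 0.9989736
timer shift px (x,y) 0.0 0.0 0.5039869
[277.114 175.457]
[277.175 137.319]
```

The tray has not moved at all and the tip sat on the wall's image line. So the fingers straddled the wall, but the pads were probably above its top edge. I'll retry deeper.

```bash
python3 -m creep '0 0 -0.04 0 0.045;0 0 -0.04 0 0.045;0 0 -0.02 0 0.045;0 0 -0.01 0 0.045;0 0 0 0 0.045;0 0 0 0 0.045'; python3 - <<'E'
from h import *
print(get_obs()["tool_pos"],get_obs()["force"])
s=cams.read_camera("side"); x0,y0=290,205
A=cv2.resize(s[y0:y0+55,x0:x0+75],None,fx=10,fy=10,interpolation=cv2.INTER_CUBIC)
cv2.imwrite("pics/g5.png",A[:,:,::-1])
E
```

```text
time_s: 13.75
tool_pos: [0.499, 0.2682, 0.0116]
tool_rot: [179.9, -0.1, 74.7]
force: [0.6, 0.3, 0.2]
grip_width: 0.0439
grasp_force: 0.0
[0.49896123 0.2682226  0.0115952 ] [0.56351434 0.26538867 0.22434804]
```

View pics/g5.png

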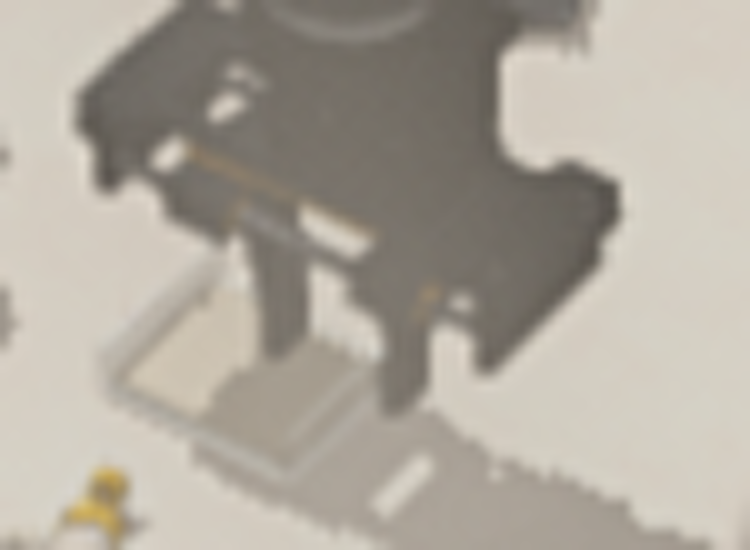

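The crop shows the fingers straddling the near wall, but their tips at (285,355) and (400,410) sit visibly higher than the reported z suggests. I'll go down in small steps and watch the force.

```bash
python3 -m creep '0 0 -0.003 0 0.045;0 0 -0.002 0 0.045;0 0 0 0 0.045'; python3 -m creep '0 0 -0.002 0 0.045;0 0 -0.001 0 0.045;0 0 0 0 0.045'; python3 -m creep '0 0 0 0 0.02;0 0 0 0 0;0 0 0 0 0;0 0 0 0 0;0 0 0 0 0;0 0 0 0 0' 40
```

```text
time_s: 14.18
tool_pos: [0.4979, 0.2677, 0.0054]
tool_rot: [-180.0, 0.0, 74.7]
force: [0.7, -0.6, -0.4]
grip_width: 0.0449
grasp_force: 0.0
time_s: 14.55
tool_pos: [0.498, 0.2677, 0.0024]
tool_rot: [-180.0, 0.0, 74.7]
force: [-0.6, 0.1, 0.5]
grip_width: 0.0449
grasp_force: 0.0
time_s: 15.3
tool_pos: [0.4982, 0.2677, 0.0026]
tool_rot: [180.0, 0.0, 74.7]
force: [1.0, -0.2, 0.4]
grip_width: 0.0019
grasp_force: 40.0
```

Gripped at 40 N. The overlap may be shallow, so I'll reopen slightly, go a little lower and regrip.

```bash
python3 -m creep '0 0 0 0 0.02;0 0 0 0 0.02;0 0 -0.002 0 0.02;0 0 -0.002 0 0.02;0 0 0 0 0.02'; python3 -m creep '0 0 0 0 0;0 0 0 0 0;0 0 0 0 0;0 0 0 0 0' 50
```

```text
time_s: 15.92
tool_pos: [0.4979, 0.2676, -0.0018]
tool_rot: [-180.0, 0.0, 74.7]
force: [-0.1, 0.0, 0.8]
grip_width: 0.0198
grasp_force: 0.0
time_s: 16.42
tool_pos: [0.4982, 0.2677, -0.0014]
tool_rot: [180.0, -0.0, 74.7]
force: [-0.0, -0.7, 0.1]
grip_width: 0.0024
grasp_force: 50.0
```

```bash
python3 -m creep '0 0 0.01 0 0;0 0 0.03 0 0;0 0 0.04 0 0;0.004 -0.04 0 4 0;0.004 -0.045 0 4 0;0.004 -0.045 0 4 0;0.004 -0.045 0 4 0;0.004 -0.045 0 4 0' 50; python3 -m creep '0.004 -0.045 0 2.3 0;0.004 -0.03 0 0 0;0 -0.01 0 0 0;0 0 0 0 0;0 0 0 0 0'; python3 - <<'E'
from fit import *
o=get_obs(); print(o["tool_pos"],o["grip_width"],o["qpos"])
z0=o["tool_pos"][2]+.0014
M=masks("tray",z0+.01,[.568,-.03]); print({k:v.sum() for k,v in M.items()})
for k in M: print(k,fit({k:M[k]},[568,-32,-83],z0))
s=cams.read_camera("side"); cv2.imwrite("pics/s5.png",s[:,:,::-1])
A=cv2.resize(s[130:225,290:400],None,fx=7,fy=6.3,interpolation=cv2.INTER_CUBIC); cv2.imwrite("pics/g6.png",A[:,:,::-1])
E
```

```text
time_s: 17.42
tool_pos: [0.5183, 0.0464, 0.0793]
tool_rot: [179.9, -0.0, 94.8]
force: [-0.0, 0.4, -0.3]
grip_width: 0.0028
grasp_force: 50.0
time_s: 18.05
tool_pos: [0.526, -0.0352, 0.0785]
tool_rot: [-180.0, -0.0, 97.1]
force: [-0.4, -0.2, -0.3]
grip_width: 0.0025
grasp_force: 50.0
[ 0.52604246 -0.03523691  0.07852765] 0.0024873202362259606 [-25.82164502   9.58734413  29.30344659 109.96774651  -5.36229987
  61.77119016  12.82335602]
{'top': np.int64(143), 'side': np.int64(272)}
top (array([564.86173218,  -8.01394455, -90.65768897]), np.float64(4.222465034965035))
side (array([566.5238088 , -19.4664166 , -72.68155068]), np.float64(0.43704044117647056))
```

```bash
python3 -m creep '0.0014 -0.0098 0 0 0;0 0 -0.02 0 0;0 0 -0.015 0 0;0 0 -0.01 0 0;0 0 0 0 0'; python3 -m creep '0 0 -0.005 0 0;0 0 -0.005 0 0;0 0 0 0 0'; python3 -m creep '0 0 -0.003 0 0;0 0 -0.002 0 0;0 0 0 0 0'
```

```text
time_s: 18.92
tool_pos: [0.5268, -0.0472, 0.0327]
tool_rot: [-179.9, 0.0, 97.0]
force: [-0.9, -0.1, -0.0]
grip_width: 0.0023
grasp_force: 50.0
time_s: 19.3
tool_pos: [0.5273, -0.047, 0.0233]
tool_rot: [-180.0, 0.0, 97.0]
force: [0.3, -0.0, -0.7]
grip_width: 0.0024
grasp_force: 50.0
time_s: 19.68
tool_pos: [0.5274, -0.047, 0.0184]
tool_rot: [-180.0, 0.0, 97.0]
force: [-0.3, -0.0, -1.3]
grip_width: 0.0025
grasp_force: 50.0
```

```bash
python3 -m creep '0 0 -0.001 0 0;0 0 -0.0005 0 0;0 0 0 0 0'; python3 -m creep '0 0 -0.001 0 0;0 0 0 0 0'
```

```text
time_s: 20.05
tool_pos: [0.5275, -0.047, 0.0171]
tool_rot: [180.0, 0.0, 97.0]
force: [-0.1, 0.7, -0.8]
grip_width: 0.0028
grasp_force: 50.0
time_s: 20.3
tool_pos: [0.5276, -0.047, 0.0166]
tool_rot: [180.0, -0.0, 97.0]
force: [-2.4, -0.2, 4.7]
grip_width: 0.0025
grasp_force: 50.0
```

Contact came exactly at the expected bed height. I'll release and move to where I can see.

```bash
python3 -m creep '0 0 0 0 0.012;0 0 0 0 0.02;0 0 0.01 0 0.02;0 0 0.04 0 0.03;0 0 0.06 0 0.05;-0.02 0.06 0.04 0 0.05;-0.02 0.06 0 0 0.05;0 0.06 0 0 0.05'; python3 -m creep '0 0.06 0 0 0.05;0 0.06 0 0 0.05'; python3 - <<'E'
from fit import *
M=masks("tray",.03,[.568,-.035]); print({k:v.sum() for k,v in M.items()})
for k in M: print(k,fit({k:M[k]},[570,-38,-83],.018))
t=cams.read_camera("top"); s=cams.read_camera("side"); cv2.imwrite("pics/t6.png",t[:,:,::-1])
A=cv2.resize(t[172:232,340:425],None,fx=9.4,fy=9.4,interpolation=cv2.INTER_CUBIC)
cv2.imwrite("pics/g7.png",A[:,:,::-1]); print(get_obs()["time_s"],get_obs()["tool_pos"])
for n,z in [("gate_face",.018),("index_mark",.06),("knob_pointer",.0685),("knob_grip",.09)]: print(n,[(x["xy"],x["p"],onz("top",x["xy"],z)) for x in finder.tip_of(n,"top")][:1])
E
```

```text
time_s: 21.3
tool_pos: [0.4905, 0.1239, 0.1612]
tool_rot: [179.8, -0.1, 97.0]
force: [0.6, -0.8, 0.4]
grip_width: 0.0492
grasp_force: 0.0
time_s: 21.55
tool_pos: [0.4911, 0.2443, 0.1605]
tool_rot: [179.9, -0.0, 97.0]
force: [0.6, 0.4, 0.6]
grip_width: 0.0499
grasp_force: 0.0
{'top': np.int64(651)}
top (array([570.96883853, -43.25559483, -82.29670446]), np.float64(0.06682027649769585))
21.85 [0.49151525 0.24071134 0.15973189]
gate_face [([383.8, 199.6], 0.4, array([ 0.57438329, -0.0817203 ,  0.018     ]))]
index_mark [([407.0, 203.8], 0.6, array([ 0.55228083, -0.15176316,  0.06      ]))]
knob_pointer [([414.8, 197.4], 0.76, array([ 0.57222964, -0.17657487,  0.0685    ]))]
knob_grip [([402.7, 188.3], 0.65, array([ 0.59815396, -0.13334297,  0.09      ]))]
```

View pics/g7.png

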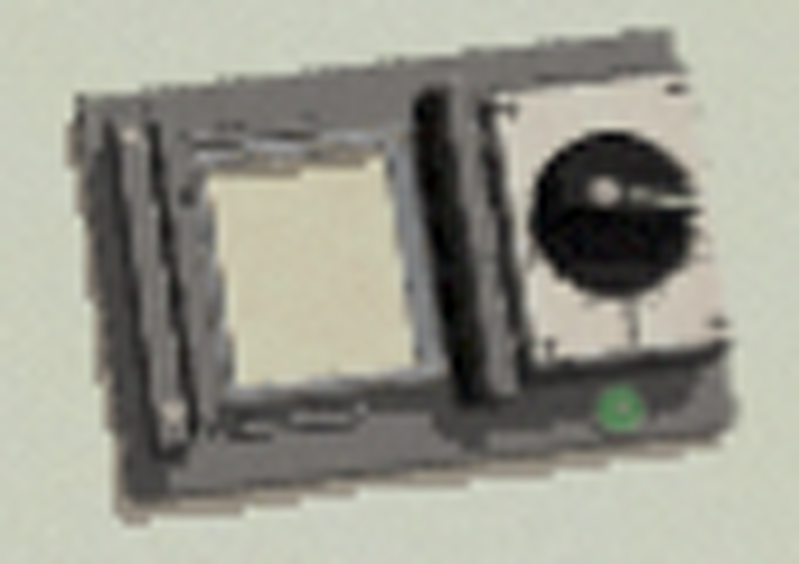

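The top crop shows the tray square between the end wall and the open gate, and inside the guides at about (250,135) and (290,425). The pointer is at (695,200) and the long line at (632,320). Next I go back to the knob, needing about −73° of turn.

```bash
python3 -m creep '0.013 -0.05 0 -3 0.05;0.013 -0.05 0 -3 0.05;0.013 -0.05 0 -3 0.05;0.013 -0.05 0 -3 0.05;0.013 -0.05 0 -3 0.05;0.013 -0.05 0 -2 0.05;0.0135 -0.05 0 0 0.05;0 -0.036 0 0 0.05'; python3 -m creep '0 0 0 0 0.05;0 0 0 0 0.05'
```

```text
time_s: 23.05
tool_pos: [0.5825, -0.1473, 0.1597]
tool_rot: [179.9, 0.1, 79.8]
force: [0.2, -0.4, -0.5]
grip_width: 0.0499
grasp_force: 0.0
time_s: 23.3
tool_pos: [0.5824, -0.1431, 0.1594]
tool_rot: [-180.0, -0.1, 80.0]
force: [0.4, 0.0, -0.3]
grip_width: 0.0501
grasp_force: 0.0
```

```bash
python3 -m creep '0.0005 -0.002 -0.03 0 0.05;0 0 -0.03 0 0.05;0 0 -0.017 0 0.05;0 0 -0.01 0 0.05;0 0 0 0 0.05'; python3 -m creep '0 0 0 0 0.03;0 0 0 0 0;0 0 0 0 0;0 0 0 0 0;0 0 0 0 0;0 0 0 0 0' 25
```

```text
time_s: 23.92
tool_pos: [0.5831, -0.1452, 0.0723]
tool_rot: [-180.0, -0.0, 80.0]
force: [-0.0, -0.5, 0.9]
grip_width: 0.0503
grasp_force: 0.0
time_s: 24.68
tool_pos: [0.583, -0.1457, 0.0726]
tool_rot: [180.0, -0.0, 80.0]
force: [-0.2, 0.2, 2.2]
grip_width: 0.014
grasp_force: 24.9
```

```bash
python3 -m creep '0 0 0 -7 0;0 0 0 -7 0;0 0 0 -7 0;0 0 0 -7 0;0 0 0 -7 0;0 0 0 -7 0;0 0 0 -6 0;0 0 0 0 0' 30; python3 -c "
from h import *
print(get_obs()['wrist_torque'])"; python3 -m creep '0 0 0 -4 0;0 0 0 -4 0;0 0 0 -4 0;0 0 0 -4 0;0 0 0 -4 0;0 0 0 -4 0;0 0 0 -0.5 0;0 0 0 0 0'; python3 -c "
from h import *
print(get_obs()['wrist_torque'],get_obs()['qpos'])"
```

```text
time_s: 25.68
tool_pos: [0.5823, -0.1452, 0.0726]
tool_rot: [-179.9, 0.1, 32.1]
force: [-4.0, 2.0, 5.4]
grip_width: 0.0136
grasp_force: 29.8
[0.21459894 1.02890602 0.04258859]
time_s: 26.68
tool_pos: [0.5821, -0.1448, 0.0726]
tool_rot: [-179.9, 0.1, 7.7]
force: [-4.5, 2.0, 5.3]
grip_width: 0.0138
grasp_force: 29.9
[0.47445056 1.15314335 0.15328261] [-26.02012801  22.68185479  46.05037926 100.491207   -17.94330642
  64.60559326 -56.66428022]
```

```bash
python3 -m creep '0 0 0 0 0.03;0 0 0 0 0.05;0 0 0.03 0 0.05;0 0 0.05 0 0.05;0 0.02 0.05 0 0.05;-0.01 0.05 0 0 0.05;-0.01 0.05 0 0 0.05;-0.01 0.05 0 0 0.05'; python3 -m creep '-0.01 0.055 0 0 0.05;-0.01 0.055 0 0 0.05;-0.01 0.055 0 0 0.05;-0.01 0.05 0 0 0.05;0 0 0 0 0.05'; python3 - <<'E'
from fit import *
M=masks("tray",.03,[.568,-.035]); print({k:v.sum() for k,v in M.items()})
for k in M: print(k,fit({k:M[k]},[570,-38,-83],.018))
t=cams.read_camera("top")
A=cv2.resize(t[172:226,345:421],None,fx=10.5,fy=10.5,interpolation=cv2.INTER_CUBIC)
cv2.imwrite("pics/g8.png",A[:,:,::-1]); print(get_obs()["time_s"],get_obs()["tool_pos"])
for n,z in [("index_mark",.06),("knob_pointer",.0685),("agar_bottle",0),("beaker",0),("timer",0)]: print(n,[(x["xy"],x["p"],onz("top",x["xy"],z)) for x in finder.tip_of(n,"top")][:1])
E
```

```text
time_s: 27.68
tool_pos: [0.5531, 0.0257, 0.2026]
tool_rot: [-180.0, -0.1, 7.5]
force: [0.2, 0.1, 0.2]
grip_width: 0.05
grasp_force: 0.0
time_s: 28.3
tool_pos: [0.5113, 0.2452, 0.2018]
tool_rot: [-179.9, 0.0, 8.1]
force: [-0.0, -0.3, -0.1]
grip_width: 0.0501
grasp_force: 0.0
{'top': np.int64(586)}
top (array([569.46852002, -30.67182032, -81.79065943]), np.float64(0.17406143344709898))
28.55 [0.51385809 0.23748945 0.20257477]
index_mark [([407.6, 206.9], 0.69, array([ 0.54187164, -0.15335957,  0.06      ]))]
knob_pointer [([407.1, 203.1], 0.78, array([ 0.5530812 , -0.15038731,  0.0685    ]))]
agar_bottle [([287.0, 167.4], 0.49, array([ 6.92918157e-01,  2.53098955e-01, -2.22044605e-16]))]
beaker [([438.8, 252.7], 0.66, array([ 0.39493883, -0.26634564,  0.        ]))]
timer [([249.2, 248.5], 0.69, array([0.40786221, 0.37693476, 0.        ]))]
```

View pics/g8.png

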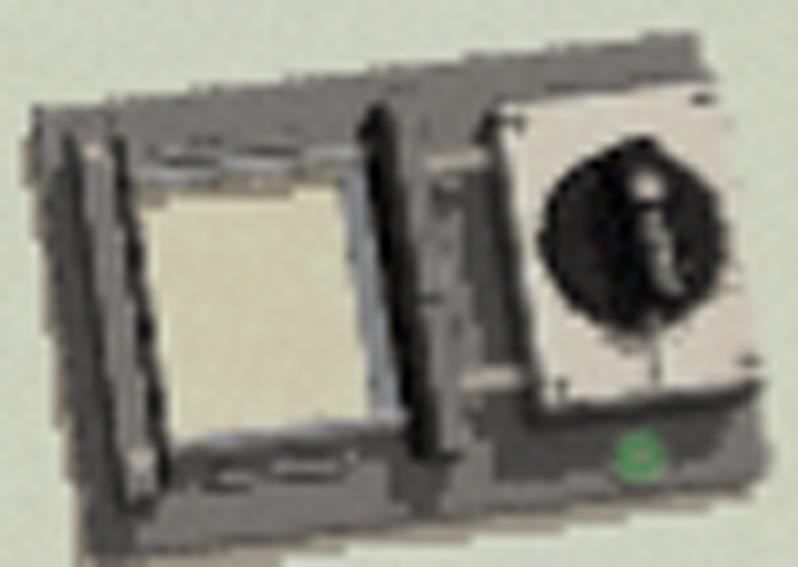

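The last crop shows the tray filling the space between the end wall and the gate, inside both guides. The pointer line (645,185)–(672,285) is in line with the long index line at (657,358), to within about 1–2°. The fit puts the tray about 1 mm from the bed centre, the bystanders are where they were, and the arm is clear.

```bash
python3 -c "
from cell import ticket
print(ticket.sign_off())"
```

```text
the job is handed in; nothing more can be done
None
```

The job is handed in at about 29 s of the 54 s, though sign-off returned no verdict: the clear tray lies flat in the bed about 1 mm from centre by my camera fit, and the gate is closed on it with the pointer within about 2° of the long index line.

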